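# Wedge the bead sorter's divider flap up

### The arm

A 6-joint arm with a two-finger parallel gripper is mounted at the origin on the work surface. World frame = base frame: x ahead of the robot, y to its left, z up, the work surface at z = 0. Lengths are in mm, angles in rad, forces in N, time in s.
With the tool pointing down it reaches from about 350 to 775 mm from the base axis. Payload 7.3 kg.
Tool frame: the origin (TCP) lies on the centre line of the jaws, within the pads' length; the fingertips stand 11 mm ahead of it and the grasp point (between the pads) lies 8 mm behind it; z points along the fingers, y is the line along which they close (so a half turn about z gives the same grasp; the last joint's range is limited). The gripper opens to 92 mm and grips with 3 to 60 N. Pads are 19 mm wide; open, the fingers measure 130 mm over their backs; the gripper's body (75 mm by 190 mm) begins 47 mm behind the grasp point.
Start: joints at [1.18, 0.342, 1.524, -0, 1.275, -0.146], TCP at [127.224, 509.37, 237.741] pointing down, gripper open.
Joint ranges: [-2.53, 2.53], [-0.77, 2.02], [0.04, 2.7], [-1, 4.14], [0.28, 2.66], [-3.11, 3.11]. Speed limits (rad/s): [2.57, 2.57, 3.14, 3.14, 3.14, 3.14].

### API

Orientations are given as [roll, pitch, yaw] about the fixed x, y, z axes, in that order (R = Rz(yaw) Ry(pitch) Rx(roll)).
In Python, from plant import bot gives the robot as it stands.
- The arm moves only by the tool step_arm, never from a script. Its argument "deltas" is a list of rows, each a list of 5 numbers: the opening, from 0 (shut) to 1 (fully open), then the shift along the tool's x, y, z each as a share of 0.5 m, from -1 to 1, then the turn about the tool's z as a share of pi/2 rad, from -1 to 1. In form: [[claw, x, y, z, turn], ...]. A call has 1 to 8 rows; each row shifts and turns the commanded pose from where the row before left it, along the tool's axes as they then stand; what a row does not reach is not made up. A row lasts 1/10 s, in which the tool goes at most 50 mm and 8.59 degrees, less where a joint would pass 70% of its speed; a pose out of reach is approached as far as the arm can. A call with a number of a shift or a turn outside -1 to 1 is refused whole. A call with a gripper value outside its range is refused whole. The fingers move at their own pace and stop on an object; the grip force is fixed at half the most. Time passes only in rows, so rows that do not move let the fingers close. It gives the time, the measured TCP pose, the force, the opening and the grip force at its end, in the units of the state.
- bot.get_obs(): the state, without advancing time (a new reading comes with each control period).
- bot.capture(name): name is "scene" or "top" or "wrist"; returns (picture, depth): 480x640x3 uint8, red, green, blue; 480x640 float32, mm along the optical axis (not along the pixel's ray), 0 where there is no reading.
- bot.camera_params(name): a dict with "fov_y" (degrees; the focal length in pixels is half the picture's height over the tangent of half this angle, whatever the lens; pixels are square), "cx", "cy" (the principal point, pixels), "k1" (the pictures are not rectified: a ray, as slopes to the right and down, at radius r is drawn at 1 + k1 r^2 times it, then the intrinsics apply), "rvec" (rotation vector, rad) and "tvec" (3), from world to camera coordinates, as OpenCV has them. Camera axes: x right, y down, z forward; pixel columns grow to the right and rows downward; lengths in mm; the calibration is good to about 2 mm. A picture is of the moment at which its call begins: read the wrist's pose just before it. camera_params takes no time and is no camera call; for the wrist camera it gives the pose at the moment of the call.
- bot.close_job(): hands the job in; it is judged then, once.
The state is a dict: "time": time; "joint_positions": joint angles; "dq": joint speeds; "tau": joint torques, N m; "tool_pos": TCP position; "tcp_rot": TCP orientation; "contact_force": force on the tool from outside, world axes, zero at the start; "moment": the same for the moment, N m; "grip_width": finger opening in mm; "finger_force": force on a finger pad.
Only numpy, scipy, OpenCV 4.12 (cv2) and the standard library are available. Lean on these libraries where they do the work, as an engineer would, in place of code of your own. Each camera call takes 0.05 s, during which the arm holds its last target. There are 200 camera calls.

### The job

The bead sorter's worn toggle no longer keeps its divider flap up. Pick up the walnut wedge by its grip block, slide its thin end along the table straight in under the middle of the flap's brass lip and, still holding it, tap it in until the flap is up against its stop and jammed; then let go and leave the wedge there, flat on the table. Lift the flap with the wedge only, not with the gripper, and leave the porcelain egg cup standing where it is.

Things in the scene. Friction and masses are not known exactly. Their poses are not given: they have to be found in the camera images.
- wedge: Dark walnut wedge, 115 long, 24 wide, flat on the table. Origin under mid-length; +x to its tip, 57.5 away and 4 thick; z up. From the tip the top slopes up over 85 to 27 thick, then a grip block 30 (x) by 24 (y), 50 tall, centred at x = -42.5: hold it across the 24. A walnut gauge with a level, white-banded top does not fit. All in mm.
- flap (a joint): Divider flap of the sorter, rad: 0 = down, as at the start; grows as its lip is lifted; 0.133 = at its stop, lip 12 mm higher. A spring presses it down, 3 N at the lip, 4.5 N at the stop. The wedge, slid in on the table, meets the lip when its tip is about 22 mm past the lip's centre; the stop is reached at about 65 mm.
- sorter: Grey enamel bead sorter, fixed. Origin on the table under the flap's hinge, z up, +x from flap into the sorter. Pale flap, 100 mm wide (y), slopes from the hinge (30 mm high) to a round 8 mm brass lip along y, centred at x = -90 mm; under it a 10 mm gap to bare table, clear 110 mm wide and 90 mm deep. Bead tray behind: 120 deep, 160 wide, 65 high, brass toggle at its +y side.
- egg_cup: Chipped white porcelain egg cup, 62 mm tall, 50 mm across, loose and fragile, standing on the table. Origin at the centre of its foot, z up.
Not all that is in view belongs to the job. Leave any purple look-alike of the wedge alone.

How it is judged (in metres and radians):
On the way:
1. the wedge, held in the fingers, starts to lift the flap (contact force between the fingers and wedge above 2 N and contact force between wedge and sorter above 0.5 N and value of joint flap above 0.02 rad and height (world z) of wedge below 0.012 m), for 0.05 s.
At the end, for the whole second after the job is handed in: The flap is up within about 2.5 mm of its stop at the lip (joint above 0.105 rad), resting on the wedge (over 1 N between them); the wedge lies flat on the table (within 6 mm and 7 degrees), at rest, pointing straight in within 15 degrees and with its middle within 35 mm of the flap's centre line (value of joint flap above 0.105 rad and contact force between wedge and sorter above 1 N and height (world z) of wedge below 0.006 m and angle between wedge's own z axis and vertical below 0.12 rad and angle between the x axis of wedge and the x axis of sorter, either way round below 0.26 rad and y of wedge in the frame of sorter between -0.035 and 0.035 m and linear speed of wedge below 0.02 m/s); the robot touches nothing.
It fails at once if the robot itself pushes on the sorter or its flap with more than 6 N (contact force between any of the fingers, the arm and sorter above 6 N).
It fails at once if the egg cup is shifted more than 30 mm or tipped (distance of egg_cup from where it was at the start of the episode above 0.03 m or angle between egg_cup's own z axis and vertical above 0.4 rad).
It also fails if it takes over 45 s, if anything falls off the work surface, if the arm or the gripper's body presses on something with over 40 N, if the wrist force passes 120 N, or if a joint passes its speed limit or range.

## Working session

There is one attempt and no reset: what is moved stays moved. The work goes in short steps, Python scripts to look and compute and a tool call to move; the robot and the scene stay as the last step left them, time stands still between calls to the robot, and variables do not carry over. Pictures are saved under pics/ and viewed, at most 10 in all, crops included, and the job is handed in when it is done.

Besides the shell and the picture viewer there is one more tool, called after ">>>" as name([rows], argument=value, ...), one row to a line, values as JSON. step_arm: Moves the arm, as the interface text tells. Shift numbers are shares of 0.5 m and turn numbers shares of pi/2 rad, none past 1 either way. Its arguments: {"type":"object","properties":{"deltas":{"type":"array","items":{"type":"array","items":{"type":"number","minimum":-1,"maximum":1}}}},"required":["deltas"]}

```bash
mkdir -p pics; ls; cat > h.py <<'E'
import numpy as np, cv2
from plant import bot
def snap(n,f):
    p=bot.camera_params(n); im,d=bot.capture(n)
    cv2.imwrite(f'pics/{f}.png',im[:,:,::-1]); np.savez(f'pics/{f}.npz',im=im,d=d,**{k:np.array(v) for k,v in p.items()})
    return im,d,p
def load(f): return np.load(f'pics/{f}.npz')
def KRt(p):
    f=240/np.tan(np.radians(float(p['fov_y']))/2)
    K=np.array([[f,0,float(p['cx'])],[0,f,float(p['cy'])],[0,0,1]])
    return K,cv2.Rodrigues(np.array(p['rvec'],float))[0],np.array(p['tvec'],float).ravel()
def und(p,uv):
    K,_,_=KRt(p)
    q=cv2.undistortPoints(np.array(uv,float).reshape(-1,1,2),K,np.array([float(p['k1']),0,0,0])).reshape(-1,2)
    return np.c_[q,np.ones(len(q))]
def toplane(p,uv,z):
    _,R,t=KRt(p); r=und(p,uv)@R; c=-R.T@t
    return c+r*((z-c[2])/r[:,2])[:,None]
def cloud(p,d,uv):
    _,R,t=KRt(p); uv=np.array(uv).astype(int)
    return (und(p,uv)*d[uv[:,1],uv[:,0]][:,None]-t)@R
E
python3 - <<'E'
from h import *
for n in ['top','scene']: 
    im,d,p=snap(n,n+'0'); print(p,(d>0).mean())
print(bot.get_obs())
E
```

```text
pics
{'fov_y': 50.584463631174856, 'cx': 322.7026932104892, 'cy': 240.43196422112783, 'k1': -0.12232770802149155, 'rvec': array([ 2.15467104, -2.12377899,  0.19186563]), 'tvec': array([  14.11916671,  507.24306873, 1044.08081524])} 0.9961263020833333
{'fov_y': 43.51194796701176, 'cx': 319.4656252161585, 'cy': 240.91349681445305, 'k1': -0.10193275955863815, 'rvec': array([ 2.11729672,  0.98453985, -0.47611505]), 'tvec': array([-331.12550323, -201.94447973, 1557.02868054])} 0.996064453125
{'time': 0.1, 'joint_positions': array([ 1.17999768e+00,  3.42617756e-01,  1.52491441e+00, -2.46679811e-05,
        1.27541321e+00, -1.46002614e-01]), 'dq': array([ 0.00020833, -0.0016349 , -0.0032148 ,  0.00017177, -0.00039913,
        0.0003714 ]), 'tau': array([ 2.91673641e-03, -4.32004523e+01, -2.44698411e+01,  7.21110008e-02,
        5.25736716e-02, -5.27215093e-05]), 'tool_pos': array([127.08998257, 509.02356786, 237.13524657]), 'tcp_rot': array([-3.14025090e+00, -1.73460140e-04,  2.89680371e+00]), 'contact_force': array([1.03065376, 0.3109658 , 0.16756505]), 'moment': array([0.00154701, 0.00494292, 0.00907891]), 'finger_force': 0.0, 'grip_width': 91.71053776604464}
```

View pics/top0.png

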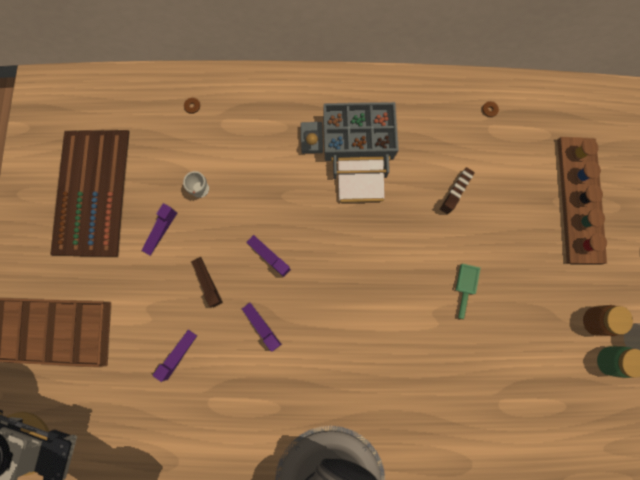

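View pics/scene0.png

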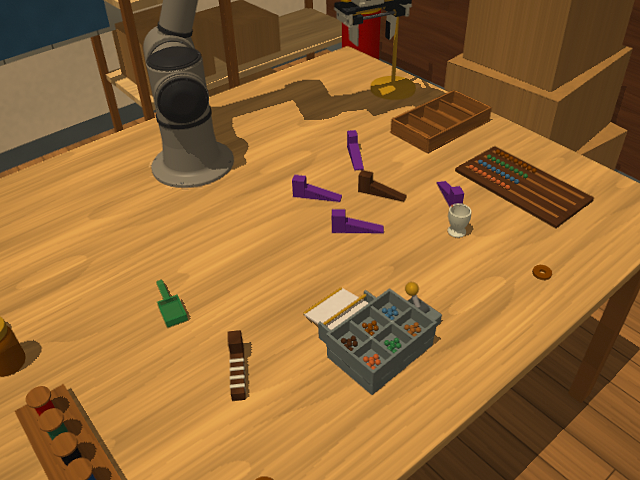

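Candidates in the top view: dark walnut wedge at (207,282), grip block near (212,298) and tip near (198,260). Banded gauge at (457,190). Purple look-alikes at (160,230), (268,256), (262,327) and (175,356). I choose (207,282), which is plain walnut with a slope. The sorter's flap is at (360,185) with its lip near row 201, and the egg cup is at (195,185).

```bash
python3 - <<'E'
from h import *
p=load('top0'); im=p['im']; d=p['d']
def reg(x0,x1,y0,y1,f,name):
    m=np.zeros(im.shape[:2],bool); m[y0:y1,x0:x1]=f(im[y0:y1,x0:x1].astype(int))
    n,l,s,c=cv2.connectedComponentsWithStats(m.astype(np.uint8)); k=1+np.argmax(s[1:,4]); v,u=np.nonzero(l==k)
    P=cloud(p,d,np.c_[u,v]); print(name,s[k],c[k].round(1)); return P,np.c_[u,v],(l==k)
P,uv,m=reg(180,235,245,315,lambda a:(a.sum(2)<190),'wedge')
print('z',np.percentile(P[:,2],[1,50,99]).round(1))
g=P[P[:,2]>42]; print('block top n',len(g),g.mean(0).round(1),cv2.minAreaRect(g[:,:2].astype(np.float32)))
print('all',cv2.minAreaRect(P[:,:2].astype(np.float32)))
s=P[P[:,2]<32]; c,_,vt=0,0,np.linalg.svd(s[:,:2]-s[:,:2].mean(0),full_matrices=False)[2]; print('slope mean',s.mean(0),'dir',vt[0],np.degrees(np.arctan2(vt[0][1],vt[0][0])))
# flap
P,uv,m=reg(325,395,155,210,lambda a:(a.min(2)>150)&(np.ptp(a,2)<70),'flap')
r=cv2.minAreaRect(P[:,:2].astype(np.float32));print(r, cv2.boxPoints(r).round(1).tolist(), np.percentile(P[:,2],[1,99]))
P,uv,m=reg(315,405,95,165,lambda a:(a[:,:,2]>=a[:,:,0])&(a.sum(2)<330),'tray')
q=P[(P[:,2]>60)&(P[:,2]<69)]; r=cv2.minAreaRect(q[:,:2].astype(np.float32));print(len(q),r,cv2.boxPoints(r).round(1).tolist())
P,uv,m=reg(180,212,168,203,lambda a:(a.min(2)>110)&(np.ptp(a,2)<50),'cup'); q=P[P[:,2]>52]; print(q.mean(0), np.ptp(q,0))
c=np.hstack([cv2.resize(im[230:320,160:250],(400,400)),cv2.resize(im[140:215,322:397],(400,400))]); cv2.imwrite('pics/c1.png',c[:,:,::-1])
# lip profile in column 360
for v in range(190,212,2): print(v, im[v,360], cloud(p,d,[[360,v]])[0].round(1))
E
```

```text
wedge [192 258  30  49 611] [206.4 283.9]
z [ 2.7 21.  53.3]
block top n 163 [380.3 252.9  56.5] ((362.7176208496094, 149.78652954101562), (243.4246368408203, 32.68490219116211), 80.19083404541016)
all ((364.8077697753906, 186.51364135742188), (306.86083984375, 81.29901885986328), 60.96360397338867)
slope mean [424.12312673 277.165114    16.2723568 ] dir [-0.86960555 -0.49374708] -150.4128347182742
flap [340 174  44  24 999] [361.6 186. ]
((493.40032958984375, -42.98500061035156), (101.51695251464844, 353.3044738769531), 81.73587799072266) [[311.29998779296875, -67.80000305175781], [660.9000244140625, -118.5999984741211], [675.5, -18.100000381469727], [325.8999938964844, 32.599998474121094]] [  14.28330411 1113.70449968]
tray [328 136  16  14 138] [336.2 142.6]
4 ((704.6625366210938, -7.712461471557617), (6.4713287353515625, 0.6802550554275513), 82.718994140625) [[703.9000244140625, -10.899999618530273], [704.5999755859375, -11.0], [705.4000244140625, -4.5], [704.7000122070312, -4.5]]
cup [183 172  22  20 176] [194.2 183.9]
[625.9596473  299.96989826  61.62816865] [43.79361598 45.17352111 12.16882175]
190 [204 186 166] [626.3 -60.5  18.8]
192 [204 187 167] [620.8 -60.2  22.3]
194 [204 186 166] [617.7 -60.7  16.4]
196 [204 188 168] [613.5 -60.8  14.9]
198 [173 148 118] [608.6 -60.7  16.4]
200 [137 104  55] [603.2 -60.4  19.5]
202 [88 67 44] [603.7 -62.1  -1. ]
204 [141 106  71] [598.2 -61.8   2.4]
206 [156 118  78] [594.5 -62.2  -1.5]
208 [157 117  78] [590.3 -62.3  -3.1]
210 [157 118  79] [584.6 -61.9   1.3]
```

View pics/c1.png

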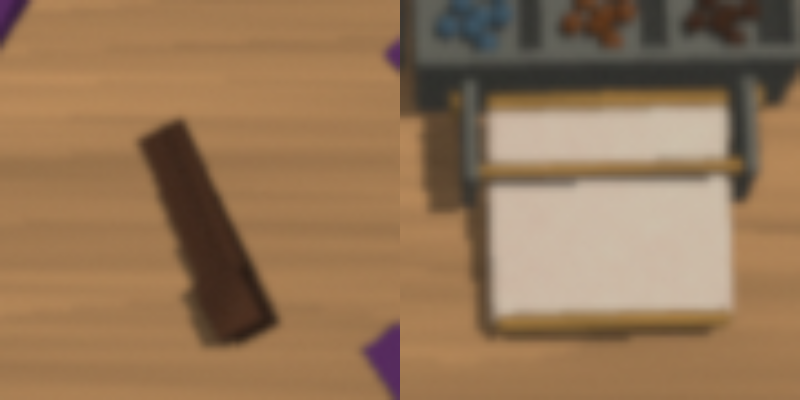

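The crop shows the plain walnut wedge: tip at about (196,259), grip block at about (214,297), no bands, top sloping. The flap's brass lip runs from about (340,200) to (384,200), and the egg cup is well away from the path.

```bash
python3 - <<'E'
from h import *
p=load('top0'); L=lambda u,v:(160+u*.225-.4,230+v*.225-.4); F=lambda u,v:(322+u*.1875-.4,140+v*.1875-.4)
t=toplane(p,[L(140,140),L(183,120)],4)[:,:2]; b=toplane(p,[L(232,342),L(270,325)],25)[:,:2]
print('tip',t.round(1),t.mean(0).round(1))
B=toplane(p,[L(190,290),L(248,265),L(268,322),L(215,343)],50)[:,:2];print('blk',B.round(1))
lip=toplane(p,[F(97,321),F(330,319)],17)[:,:2]; hin=toplane(p,[F(88,102),F(328,98)],31)[:,:2]
print('lip',lip.round(1),lip.mean(0),'hinge',hin.round(1),hin.mean(0))
s=load('scene0')
# scene lip/tip second look
print('scene wedge tip', toplane(s,[(405,200)],2)[:,:2].round(1),'block top', toplane(s,[(369,177)],50)[:,:2].round(1),'lip', toplane(s,[(305,310),(345,289)],17)[:,:2].round(1))
v=lip[1]-lip[0]; print('sorter yaw from lip',np.degrees(np.arctan2(v[1],v[0]))+90, 'hinge-lip',np.degrees(np.arctan2(*(hin.mean(0)-lip.mean(0))[::-1])))
E
```

```text
tip [[462.6 311.6]
 [473.  290.4]] [467.8 301. ]
blk [[386.  272.4]
 [398.4 245.3]
 [371.8 234.7]
 [361.4 259.4]]
lip [[ 603.5  -15.6]
 [ 606.1 -113.1]] [604.81993867 -64.32702915] hinge [[ 694.3  -10.6]
 [ 698.2 -111.3]] [696.23097739 -60.94846653]
scene wedge tip [[475.3 298.8]] block top [[399.8 251.3]] lip [[ 605.4 -105.4]
 [ 613.2  -11.3]]
sorter yaw from lip 1.5448566617028803 hinge-lip 2.1166951867142254
```

>>> step_arm([
  [1,-0.077,-0.047,0.02,0],
  [1,-0.077,-0.047,0.02,0],
  [1,-0.077,-0.047,0.02,0],
  [1,-0.077,-0.047,0.02,0],
  [1,-0.077,-0.047,0.02,0],
  [1,-0.077,-0.047,0.02,0],
  [1,-0.077,-0.047,0.02,0],
  [1,-0.077,-0.047,0.02,0],
])

```text
time: 0.9
tool_pos: [381.4, 250.8, 157.2]
tcp_rot: [3.142, -0.0, 2.897]
contact_force: [-0.1, 1.4, 0.0]
grip_width: 91.7
finger_force: 0.0
```

>>> step_arm([
  [1,0,0,0,-0.0934],
  [1,0,0,0,-0.0934],
  [1,0,0,0,-0.0934],
  [1,0,0,0,-0.0934],
  [1,0,0,0,-0.0934],
  [1,0,0,0,0],
])

```text
time: 1.5
tool_pos: [380.3, 252.2, 157.5]
tcp_rot: [3.141, -0.001, -2.652]
contact_force: [0.0, 0.1, 0.5]
grip_width: 91.9
finger_force: 0.0
```

```bash
cat >> h.py <<'E'
def togo(x,y,z,yaw_deg):
    o=bot.get_obs(); P=o['tool_pos']; r=o['tcp_rot']; ya=r[2]
    ex=np.array([np.cos(ya),np.sin(ya)]); ey=np.array([np.sin(ya),-np.cos(ya)])
    d=np.array([x,y])-P[:2]; dy=(yaw_deg-np.degrees(ya)+180)%360-180
    print('t',round(o['time'],2),'tcp',P.round(1),'rpy',np.degrees(r).round(1),'w',round(o['grip_width'],1),'F',o['contact_force'].round(1),'ff',round(o['finger_force'],1))
    print('tool shares x,y,z,turn',(ex@d/500).round(4),(ey@d/500).round(4),((P[2]-z)/500).round(4),(-dy/90).round(4))
E
python3 - <<'E'
from h import *
togo(379,253,17,208)
im,d,p=snap('wrist','w1'); print(p)
E
```

```text
t 1.5 tcp [380.3 252.2 157.5] rpy [ 180.    -0.  -151.9] w 91.9 F [0.  0.1 0.5] ff 0.0
tool shares x,y,z,turn 0.0016 0.0026 0.281 0.0008
{'fov_y': 66.77892629343762, 'cx': 324.37203829986623, 'cy': 239.0345331035886, 'k1': -0.0565269160952143, 'rvec': array([-1.5228311 , -2.53932448, -0.38732686]), 'tvec': array([ -43.03569485, -446.37651217,  180.37117358])}
```

View pics/w1.png

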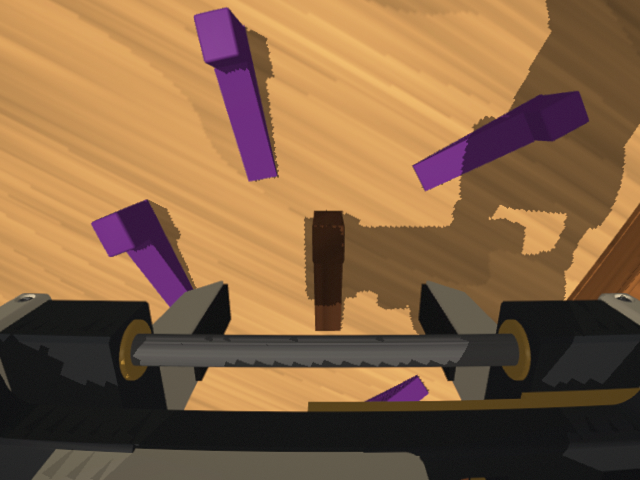

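Wrist view: the walnut wedge lies upright in the image, block at the top (columns 313–344, from row 211) and slope running down to row 330 between the open fingers. The other objects in view are purple look-alikes.

```bash
python3 - <<'E'
from h import *
p=load('w1'); im=p['im']; _,R,t=KRt(p); print('cam',(-R.T@t).round(1))
for v in range(208,334,6):
    row=im[v].astype(int); m=(row.sum(1)<215)&(row[:,0]>row[:,2]+8); u=np.nonzero(m[290:365])[0]+290
    print(v,u.min() if len(u) else None,u.max() if len(u) else None,im[v,328])
uv=[(328,211),(328,228),(328,265),(327,330)]
for z in (0,27,50): print(z,toplane(p,uv,z)[:,:2].round(1).tolist())
c=cv2.resize(im[200:340,280:380],(500,700))[:600]; c=np.clip(c.astype(int)*2.5,0,255).astype(np.uint8); cv2.imwrite('pics/c2.png',c[:,:,::-1])
E
```

```text
cam [308.1 213.3 305.3]
208 None None [220 162  97]
214 314 342 [50 29 17]
220 313 343 [51 32 18]
226 312 344 [48 30 18]
232 312 344 [48 30 19]
238 312 344 [47 28 18]
244 312 344 [45 28 18]
250 312 344 [42 26 15]
256 312 344 [41 25 15]
262 313 343 [43 25 16]
268 313 342 [43 27 18]
274 314 342 [42 26 17]
280 314 342 [42 26 12]
286 314 342 [42 27 14]
292 314 341 [41 23 15]
298 314 341 [42 25 15]
304 315 341 [42 26 16]
310 315 341 [78 45 27]
316 315 340 [76 44 25]
322 315 339 [78 45 26]
328 316 340 [77 47 28]
0 [[368.6, 249.1], [381.9, 256.3], [412.3, 272.6], [471.5, 303.4]]
27 [[363.2, 245.9], [375.4, 252.5], [403.1, 267.4], [457.0, 295.4]]
50 [[358.7, 243.2], [369.8, 249.2], [395.2, 262.9], [444.7, 288.6]]
```

View pics/c2.png

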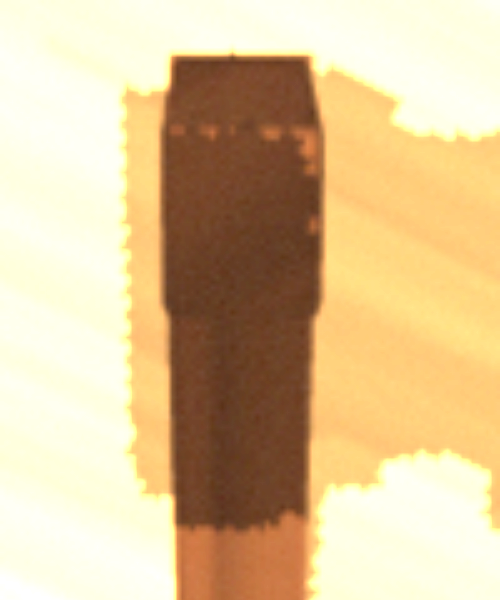

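>>> step_arm([
  [0.6,-0.0055,0.0052,0,0],
  [0.6,0,0,0.06,0],
  [0.6,0,0,0.06,0],
  [0.6,0,0,0.06,0],
  [0.6,0,0,0.06,0],
  [0.6,0,0,0.04,0],
  [0.6,0,0,0,0],
])

```text
time: 2.25
tool_pos: [380.2, 255.4, 15.5]
tcp_rot: [3.141, -0.005, -2.655]
contact_force: [1.3, -0.3, -0.5]
grip_width: 55.0
finger_force: 0.0
```

>>> step_arm([
  [0,0,0,0,0],
  [0,0,0,0,0],
  [0,0,0,0,0],
  [0,0,0,0,0],
  [0,0,0,0,0],
  [0,0,0,0,0],
  [0,0,0,0,0],
  [0,0,0,0,0],
])

```text
time: 3.05
tool_pos: [382.1, 256.1, 18.5]
tcp_rot: [3.142, 0.001, -2.653]
contact_force: [-0.5, 0.2, 6.6]
grip_width: 23.9
finger_force: 30.0
```

```bash
python3 - <<'E'
from h import *
togo(425,-69,20,181.8)
E
```

```text
t 3.05 tcp [382.1 256.1  18.5] rpy [ 1.80e+02  1.00e-01 -1.52e+02] w 23.9 F [-0.5  0.2  6.6] ff 30.0
tool shares x,y,z,turn 0.2294 -0.6145 -0.0031 0.291
```

>>> step_arm([
  [0,0,0,-0.04,0],
  [0,0,0,-0.08,0],
  [0,0,0,-0.08,0],
])

```text
time: 3.35
tool_pos: [381.0, 255.6, 118.5]
tcp_rot: [3.141, -0.002, -2.653]
contact_force: [1.1, 1.4, -1.2]
grip_width: 24.1
finger_force: 30.0
```

>>> step_arm([
  [0,0.0197,-0.0813,0,0],
  [0,0.0197,-0.0813,0,0],
  [0,0.0197,-0.0813,0,0],
  [0,0.0197,-0.0813,0,0],
  [0,0.0197,-0.0813,0,0],
  [0,0.0197,-0.0813,0,0],
  [0,0.0197,-0.0813,0,0],
  [0,0.0197,-0.0813,0,0],
])

```text
time: 4.15
tool_pos: [464.8, -70.0, 117.8]
tcp_rot: [3.141, 0.0, -2.653]
contact_force: [0.6, 0.3, -1.7]
grip_width: 23.9
finger_force: 30.0
```

>>> step_arm([
  [0,0,0,0,0.0728],
  [0,0,0,0,0.0728],
  [0,0,0,0,0.0728],
  [0,0,0,0,0.0728],
  [0,0,0,0,0],
])

```text
time: 4.65
tool_pos: [464.6, -68.2, 117.6]
tcp_rot: [3.141, -0.0, -3.111]
contact_force: [-0.3, 0.2, -1.3]
grip_width: 24.0
finger_force: 30.0
```

```bash
python3 - <<'E'
from h import *
togo(465,-68,18.5,181.8)
im,d,p=snap('top','top2'); im2,_,_=snap('wrist','w2')
c=np.hstack([cv2.resize(im[140:290,300:420],(480,600)),cv2.resize(im2[:,:],(320,240))[:, :].repeat(1,0) if 0 else np.vstack([cv2.resize(im2,(320,240)),np.zeros((360,320,3),np.uint8)])])
cv2.imwrite('pics/c3.png',c[:,:,::-1])
E
```

```text
t 4.65 tcp [464.6 -68.2 117.6] rpy [ 180.    -0.  -178.3] w 24.0 F [-0.3  0.2 -1.3] ff 30.0
tool shares x,y,z,turn -0.0009 0.0004 0.1983 -0.0008
```

View pics/c3.png

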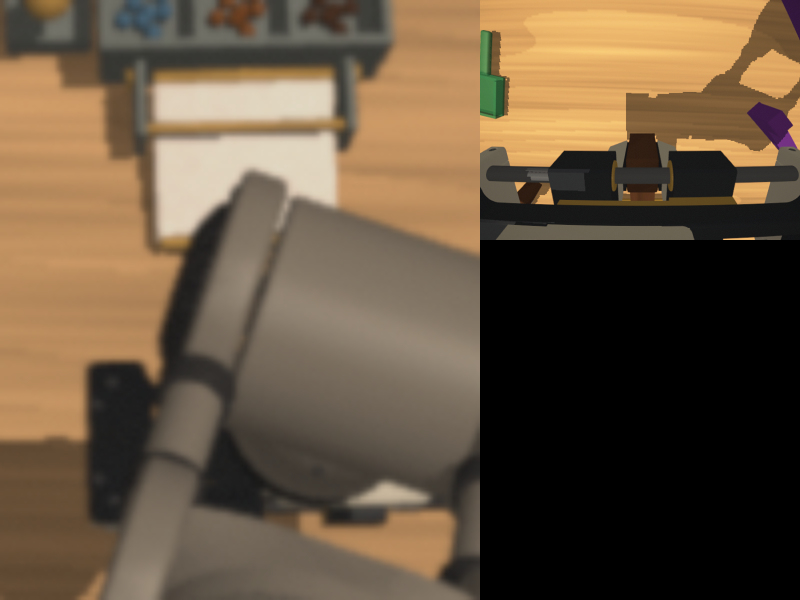

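The top view is blocked by the arm, but the wrist view shows the wedge held squarely between the fingers, at about (640,165) in the crop. I'll lower it to the table short of the lip.

>>> step_arm([
  [0,0,0,0.06,0],
  [0,0,0,0.06,0],
  [0,0,0,0.05,0],
  [0,0,0,0.02,0],
  [0,0,0,0.006,0],
  [0,0,0,0.002,0],
  [0,0,0,0,0],
])

```text
time: 5.45
tool_pos: [465.5, -68.4, 19.6]
tcp_rot: [-3.141, 0.002, -3.11]
contact_force: [-0.4, 0.1, -0.9]
grip_width: 23.9
finger_force: 30.0
```

```bash
python3 - <<'E'
from h import *
togo(505,-67,18.5,181.8)
im,d,p=snap('scene','s2')
cv2.imwrite('pics/c4.png',cv2.resize(im[190:350,230:430],(800,600))[:,:,::-1])
E
```

```text
t 5.45 tcp [465.5 -68.4  19.6] rpy [-1.800e+02  1.000e-01 -1.782e+02] w 23.9 F [-0.4  0.1 -0.9] ff 30.0
tool shares x,y,z,turn -0.079 0.0003 0.0022 0.0003
```

View pics/c4.png

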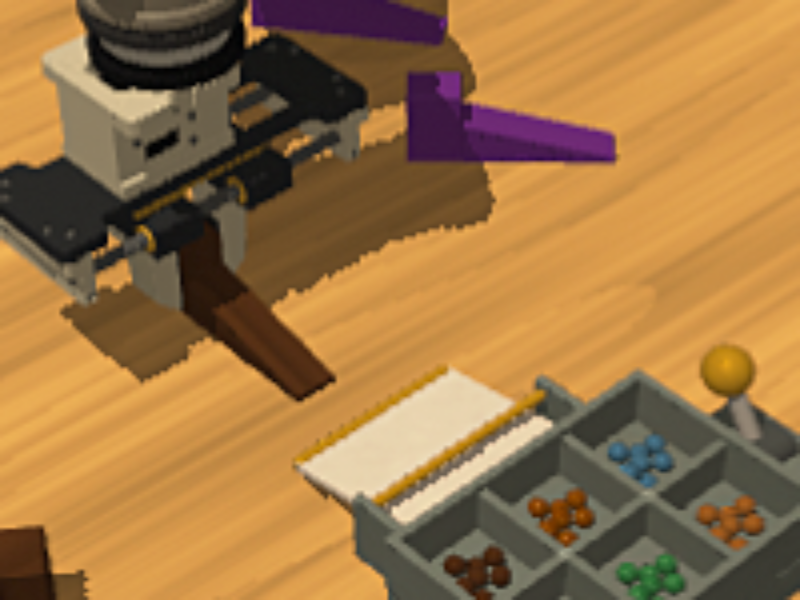

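The wedge lies level just above the table, tip at crop (318,388), aimed at the middle of the lip (ends at (297,465) and (445,370)). Next I check the lateral offset numerically.

```bash
python3 - <<'E'
from h import *
p=load('s2'); S=lambda u,v:(230+u/4-.4,190+v*160/600-.4)
print('tip',toplane(p,[S(303,398),S(334,379)],4)[:,:2].round(1).tolist())
print('lip',toplane(p,[S(299,461),S(446,369)],17)[:,:2].round(1).tolist())
E
```

```text
tip [[566.6, -74.3], [565.7, -53.9]]
lip [[609.6, -110.4], [606.1, -15.3]]
```

>>> step_arm([
  [0,0,0,0.002,0],
  [0,-0.03,0,0,0],
  [0,-0.03,0,0,0],
  [0,-0.03,0,0,0],
  [0,-0.02,0,0,0],
  [0,0,0,0,0],
])

```text
time: 6.1
tool_pos: [521.5, -66.7, 18.3]
tcp_rot: [-3.141, 0.003, -3.11]
contact_force: [2.3, 0.2, 4.1]
grip_width: 23.8
finger_force: 30.0
```

>>> step_arm([
  [0,-0.01,0,0,0],
  [0,-0.01,0,0,0],
  [0,-0.01,0,0,0],
  [0,-0.01,0,0,0],
  [0,0,0,0,0],
])

```text
time: 6.6
tool_pos: [537.1, -65.6, 18.2]
tcp_rot: [3.141, -0.005, -3.11]
contact_force: [-8.1, 1.0, 10.9]
grip_width: 24.0
finger_force: 30.0
```

>>> step_arm([
  [0,-0.01,0,0,0],
  [0,-0.01,0,0,0],
  [0,-0.01,0,0,0],
  [0,-0.01,0,0,0],
  [0,0,0,0,0],
])

```text
time: 7.1
tool_pos: [556.8, -64.9, 18.2]
tcp_rot: [3.141, -0.006, -3.11]
contact_force: [-8.7, 0.8, 11.2]
grip_width: 24.0
finger_force: 30.0
```

>>> step_arm([
  [0,-0.008,0,0,0],
  [0,-0.008,0,0,0],
  [0,0,0,0,0],
])

```text
time: 7.4
tool_pos: [564.7, -64.7, 18.2]
tcp_rot: [3.141, -0.006, -3.11]
contact_force: [-10.1, 0.1, 11.5]
grip_width: 24.1
finger_force: 30.0
```

>>> step_arm([
  [0,-0.004,0,0,0],
  [0,0,0,0,0],
])

```text
time: 7.6
tool_pos: [566.2, -64.6, 18.2]
tcp_rot: [3.141, -0.007, -3.11]
contact_force: [-11.9, 0.6, 13.3]
grip_width: 23.6
finger_force: 30.0
```

>>> step_arm([
  [0,-0.004,0,0,0],
  [0,0,0,0,0],
])

```text
time: 7.8
tool_pos: [568.1, -64.6, 18.2]
tcp_rot: [3.14, -0.007, -3.11]
contact_force: [-12.2, -0.0, 12.6]
grip_width: 24.0
finger_force: 30.0
```

>>> step_arm([
  [0,-0.004,0,0,0],
  [0,0,0,0,0],
])

```text
time: 8.0
tool_pos: [570.2, -64.5, 18.2]
tcp_rot: [3.141, -0.007, -3.11]
contact_force: [-12.3, 0.2, 12.6]
grip_width: 23.6
finger_force: 30.0
```

>>> step_arm([
  [0,-0.004,0,0,0],
  [0,0,0,0,0],
])

```text
time: 8.2
tool_pos: [572.0, -64.4, 18.2]
tcp_rot: [3.14, -0.007, -3.11]
contact_force: [-12.4, -0.1, 13.0]
grip_width: 23.7
finger_force: 30.0
```

>>> step_arm([
  [0,-0.004,0,0,0],
  [0,0,0,0,0],
])

```text
time: 8.4
tool_pos: [572.5, -64.4, 18.1]
tcp_rot: [3.14, -0.01, -3.11]
contact_force: [-16.7, -0.4, 16.6]
grip_width: 23.7
finger_force: 30.0
```

```bash
python3 - <<'E'
from h import *
togo(575,-64,18.5,181.8)
im,d,p=snap('scene','s3')
cv2.imwrite('pics/c5.png',cv2.resize(im[190:350,230:430],(800,600))[:,:,::-1])
E
```

```text
t 8.4 tcp [572.5 -64.4  18.1] rpy [ 179.9   -0.6 -178.2] w 23.7 F [-16.7  -0.4  16.6] ff 30.0
tool shares x,y,z,turn -0.0049 0.0006 -0.0008 0.0003
```

View pics/c5.png

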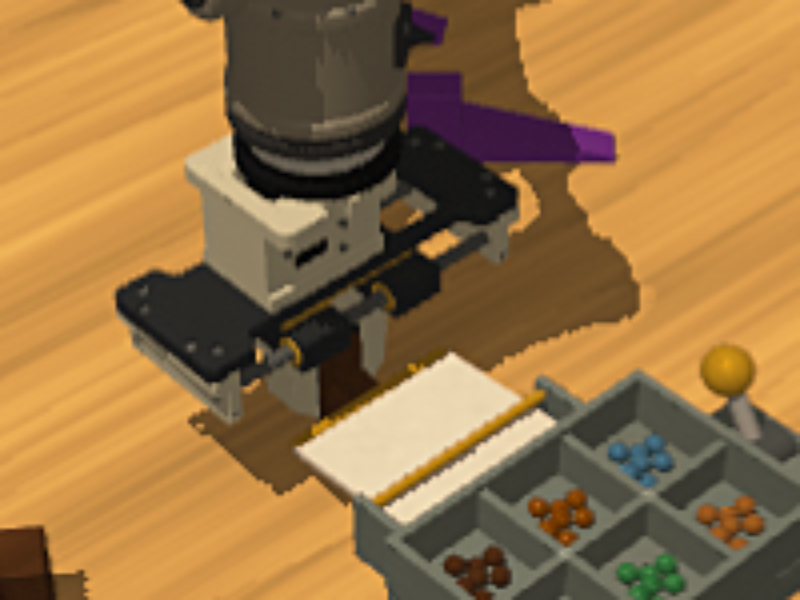

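The flap is up: its lip at crop (300,445)–(450,355) sits higher than before, and the force jumped with almost no travel at about 65 mm depth, so it is at the stop. One small tap more, then release.

>>> step_arm([
  [0,-0.004,0,0,0],
  [0,0,0,0,0],
  [0,0,0,0,0],
])

```text
time: 8.75
tool_pos: [573.2, -64.3, 18.0]
tcp_rot: [3.14, -0.013, -3.11]
contact_force: [-21.5, -1.7, 20.1]
grip_width: 23.7
finger_force: 30.0
```

>>> step_arm([
  [0.6,0,0,0,0],
  [0.6,0,0,0,0],
  [0.6,0,0,0,0],
  [0.6,0,0,0,0],
  [0.6,0,0,0,0],
  [0.6,0,0,0,0],
])

```text
time: 9.35
tool_pos: [579.8, -64.5, 17.6]
tcp_rot: [3.141, -0.0, -3.11]
contact_force: [1.0, 0.6, 0.5]
grip_width: 54.9
finger_force: 0.0
```

>>> step_arm([
  [0.6,0,0,-0.03,0],
  [0.6,0,0,-0.06,0],
  [0.6,0,0,-0.08,0],
  [0.6,0.02,0,-0.08,0],
  [0.6,0.08,0,-0.05,0],
  [0.6,0.09,0,0,0],
  [0.6,0.06,0,0,0],
  [0.6,0,0,0,0],
])

```text
time: 10.15
tool_pos: [451.4, -68.0, 167.9]
tcp_rot: [3.141, -0.002, -3.111]
contact_force: [0.1, -0.1, -0.2]
grip_width: 54.9
finger_force: 0.0
```

```bash
python3 - <<'E'
from h import *
togo(575,-64,18.5,181.8)
im,d,p=snap('scene','s4'); im2,d,p=snap('top','top4')
c=np.hstack([cv2.resize(im[230:350,280:400],(400,400)),cv2.resize(im2[140:260,300:420],(400,400))])
cv2.imwrite('pics/c6.png',c[:,:,::-1])
E
```

```text
t 10.15 tcp [451.4 -68.  167.9] rpy [ 1.800e+02 -1.000e-01 -1.782e+02] w 54.9 F [ 0.1 -0.1 -0.2] ff 0.0
tool shares x,y,z,turn -0.2474 0.0004 0.2989 -0.0004
```

View pics/c6.png

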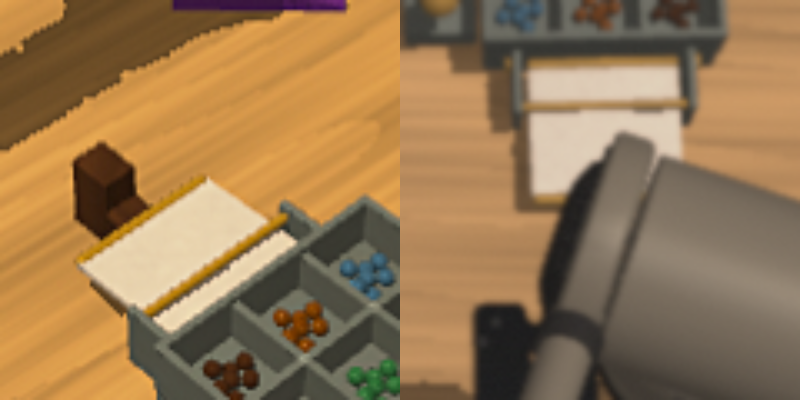

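The view shows the block standing flat at crop (105,190), its slope under the lip. The lip still reads at its raised height (full-picture pixels (303,309)–(342,283), against (304,313)–(342,288) when down). The gripper is clear, so I hand in.

```bash
python3 -c "
from plant import bot
print(bot.close_job())"
```

```text
the job is handed in; nothing more can be done
None
```

The job is handed in, but no verdict came back: by the last pictures the wedge lies flat under the lip and the flap is up at about its stop height, the gripper is clear, and the arm never went near the egg cup.

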